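# Pair the card clips and hold the large one open

## Task

Each card in its clay stand has a clip of its own size: first lay the small clip flat on the middle of the bare ledge at the foot of the small card and let it go. Then pinch the large clip's handles so that it gapes wide, lift it clear, and bring it, level, around the large card's upright edge on the robot's side, about half-way up, with the edge well inside the jaws and touching nothing. Finish while still holding it open there for me to slip a note in; leave the stands and all else where they are.

Things in the scene. Friction and masses are not known exactly. Their poses are not given: they have to be found in the camera images.
- large_clip: Large steel peg-shaped spring clip lying on its side, 100 mm long, 40 mm high, 100 g: two mirror-image arms hinged on an upright pin. Origin: pin axis, underside. x: pin to jaw tips (50 mm); z up. Handles run to -x, from 12 to 50 mm behind the pin, splaying at rest to 48 mm outside width at the tail. Frame of the -y arm: opened by q, it turns -q/2 from the clip's middle line, the other +q/2
- large_clip_spring (a joint): opening q of the large clip in rad: 0 shut by its spring, 0.5 fully open at its stop. Fully squeezed, the handles are parallel, 24 mm over their outsides, and the jaws gape 25 mm at the tips. Full squeeze takes about 7 N at mid handle; a 20 to 30 N grip holds it against the stop
- small_clip_spring (a joint): opening q of the small clip in rad: 0 shut by its spring, 0.5 fully open at its stop. Fully squeezed, the handles are parallel, 18 mm over their outsides, and the jaws gape 17 mm at the tips. Full squeeze takes about 6 N at mid handle; a 20 to 30 N grip holds it against the stop
- large_clip_jaw_a (a point): inner face of the tip of the large clip's -y jaw, half-way up its 40 mm height (50 mm from the pivot); axes as that arm's: x out along the jaw, y across towards the other jaw
- large_clip_jaw_b (a point): inner face of the tip of the large clip's +y jaw, half-way up; axes turn with that arm: x out along the jaw, -y towards the other jaw. Both tip points coincide when the clip is shut
- small_clip: Small steel peg-shaped spring clip lying on its side, 70 mm long, 24 mm high, 40 g: two mirror-image arms hinged on an upright pin. Origin: pin axis, underside. x: pin to jaw tips (34 mm); z up. Handles run to -x, from 12 to 36 mm behind the pin, splaying at rest to 35 mm outside width at the tail. Frame of the -y arm: opened by q, it turns -q/2 from the clip's middle line, the other +q/2
- large_stand: Large card stand, loose, 0.5 kg: clay base 170 x 90 x 12 mm (x -100 to 70), clay cheeks (x 8 to 68, y -24 to 24, to z 34 mm) holding an upright 3 mm white card in the plane y = 0, x -5 to 80, top at z 130 mm. Origin: underside at the bench. x: from the bare ledge (x -100 to -5, robot's side) to the card; z up
- large_stand_edge (a point): middle of the free upright edge of the large card, the one towards the robot, above the ledge: 75 mm above the bench (the edge runs from 12 to 130 mm), mid-thickness; axes as the stand's
- small_stand: Small card stand, loose, 0.5 kg: clay base 170 x 90 x 12 mm (x -100 to 70), clay cheeks (x 8 to 68, y -24 to 24, to z 34 mm) holding an upright 3 mm white card in the plane y = 0, x -5 to 55, top at z 85 mm. Origin: underside at the bench. x: from the bare ledge (x -100 to -5, robot's side) to the card; z up
- small_stand_ledge (a point): centre of the ledge of the small card's stand, on its upper face, 12 mm above the bench; the ledge is 95 mm along x and 90 mm along y; axes as the stand's
- saucers: bystander: stack of three unglazed clay saucers, 124 mm across, 34 mm high; origin under its centre
- caliper: bystander: steel caliper lying flat, 200 mm long along x, 15 mm high; origin under its beam's middle
- container: bystander: clear plastic container with twist cap, 64 mm across, 85 mm high; origin under its centre
- stamp: bystander: turned wooden stamp standing up, 40 mm across, 70 mm high; origin under its centre
Mind the look-alikes: they are no part of the job. What is shaped like the small_stand but blue is not meant.

How it is judged:
On the way, in this order (a step that is already met when the one before it is completed fails the run):
1. the small clip lies released on the ledge of the small card's stand (horizontal distance between small_clip and small_stand_ledge below 0.035 m and z of small_clip in the frame of small_stand between 0.008 and 0.017 m and angle between small_clip's own z axis and vertical below 0.15 rad and linear speed of small_clip below 0.02 m/s and contact force between the fingers and small_clip below 0.1 N), for 0.2 s.
2. the large clip is gripped wide open, lifted off the bench, its jaws still away from the large card's edge (value of joint large_clip_spring above 0.38 rad and contact force between the fingers and large_clip above 2 N and height (world z) of large_clip_jaw_a above 0.03 m and horizontal distance between large_clip_jaw_a and large_stand_edge above 0.03 m), for 0.2 s.
At the end, for the whole second after the job is handed in: Small clip flat, released, at rest, pivot within 35 mm of its ledge's centre. Large clip in the fingers, 0.38 rad or more open, level within 0.3 rad, mid-height 45 to 115 mm up, still, the card edge between its jaws 6 to 40 mm inside the tips, under 0.3 N on card or stand; stands upright (all of step 1 and value of joint large_clip_spring above 0.38 rad and contact force between the fingers and large_clip above 2 N and x of large_stand_edge in the frame of large_clip_jaw_a between -0.04 and -0.006 m and x of large_stand_edge in the frame of large_clip_jaw_b between -0.04 and -0.006 m and y of large_stand_edge in the frame of large_clip_jaw_a above 0.002 m and y of large_stand_edge in the frame of large_clip_jaw_b below -0.002 m and height (world z) of large_clip_jaw_a between 0.045 and 0.115 m and angle between large_clip's own z axis and vertical below 0.3 rad and linear speed of large_clip below 0.02 m/s and contact force between large_clip and large_stand below 0.3 N and angle between each of large_stand, small_stand's own z axis and vertical below 0.1 rad); the arm keeps its last pose, push and grip.
It fails at once if a card stand is pushed more than 20 mm (distance of any of large_stand, small_stand from where it was at the start of the episode above 0.02 m).
It fails at once if a bystander is moved more than 20 mm (distance of any of saucers, caliper, container, stamp from where it was at the start of the episode above 0.02 m).
It also fails if it takes over 61 s, if anything falls off the work surface, if the arm or the gripper's body presses on something with over 40 N, if the wrist force passes 120 N, or if a joint passes its speed limit or range.

## Robot

A 7-joint arm with a two-finger parallel gripper is mounted at the origin on the work surface. World frame = base frame: x ahead of the robot, y to its left, z up, the work surface at z = 0. Lengths are in m, angles in rad, forces in N, time in s.
With the tool pointing down it reaches from about 0.4 to 0.875 m from the base axis. Payload 19.3 kg.
Tool frame: the origin (TCP) lies midway between the tips of the shut fingers; the grasp point (between the pads) lies 19 mm behind it; z points along the fingers, y is the line along which they close (so a half turn about z gives the same grasp; the last joint's range is limited). The gripper opens to 85 mm and grips with 20 to 120 N. Pads are 22 mm wide; open, the fingers measure 114 mm over their backs; the gripper's body (76 mm by 85 mm) begins 54 mm behind the grasp point. The pads swing forward as they close: fully open they stand 13 mm farther back than shut.
Start: joints at [-1.33, 0.521, -0.036, 1.599, 0.021, 1.021, -0.113], TCP at [0.191, 0.595, 0.231] pointing down, gripper open.
Joint ranges: [-2.91, 2.91], [-0.3, 2.13], [-1.5, 1.42], [0.17, 2.43], [-1.26, 4.41], [0.16, 1.93], [-2.52, 2.52]. Speed limits (rad/s): [1.89, 1.89, 2.39, 2.39, 3.01, 3.01, 3.01].

## Interface

Orientations are given as [roll, pitch, yaw] about the fixed x, y, z axes, in that order (R = Rz(yaw) Ry(pitch) Rx(roll)).
In Python, from workcell import telemetry, grab_frame, calibration, bot, outline_of, landmark_of gives the robot as it stands. The module is installed in compiled form; this text tells all that it offers.
- The arm moves only by the shell command python3 -m inch 'ROWS' [FORCE]. ROWS is JSON, a list of rows, each a list of 7 numbers: the shift along the tool's x, y, z in m, then the turn, a rotation vector about the tool's x, y, z in rad, then the closure, from 0 (fully open) to 1 (shut). A call has 1 to 5 rows; each row shifts and turns the commanded pose from where the row before left it, along the tool's axes as they then stand; what a row does not reach is not made up. A row lasts 1/10 s, in which the tool goes at most 50 mm and 8.59 degrees, less where a joint would pass 70% of its speed; a pose out of reach is approached as far as the arm can. A call is refused whole if a number of a shift passes 0.05 or a number of a turn 0.15, either way. A call with a gripper value outside its range is refused whole. The fingers move at their own pace and stop on an object; FORCE is the grip in N (left out, the last holds). Time passes only in rows, so rows that do not move let the fingers close. It gives the time, the measured TCP pose, the force, the opening and the grip force at its end, in the units of the state.
- telemetry.observe(): the state, without advancing time (a new reading comes with each control period).
- grab_frame(name): name is "scene" or "side" or "wrist"; returns the picture (400x640x3 uint8, red, green, blue); there is no depth.
- calibration(name): a dict with "fovy" (degrees; the focal length in pixels is half the picture's height over the tangent of half this angle, whatever the lens; pixels are square), "cx", "cy" (the principal point, pixels), "dist" ([k1, k2, p1, p2, k3] as OpenCV has them; the pictures are not rectified), "pose" (4x4, takes a point from camera to world coordinates). Camera axes: x right, y down, z forward; pixel columns grow to the right and rows downward; lengths in m; the calibration is good to about 2 mm. A picture is of the moment at which its call begins: read the wrist's pose just before it. calibration takes no time and is no camera call; for the wrist camera it gives the pose at the moment of the call.
- bot.job_done(): hands the job in; it is judged then, once.
Trained networks look in the newest picture that a camera, given by its name, has taken for a name from the list of things; names that differ only in an ending like _2 or _b are one class to them, and where a whole thing is asked for, a point or a joint stands for the part that bears it (a point fixed in the world has none). Each returns a list of dicts, best first, with "score" (0 to 1); they miss things now and then, are a little off and sometimes report something else, mostly with a low value. They report only what shows in the picture. A call takes as long as a camera call. They do not tell look-alikes from the thing itself.
- outline_of(label, camera): "region" (400x640 bool, what is visible of it) and "rect" ([left, top, right, bottom] in pixels, round what is visible of it).
- landmark_of(label, camera): "xy" ([column, row] in pixels: a listed point, or the origin of a listed thing).
The state is a dict: "clock": time; "qpos": joint angles; "qd": joint speeds; "joint_efforts": joint torques, N m; "position": TCP position; "tool_rot": TCP orientation; "force": force on the tool from outside, world axes, zero at the start; "moment": the same for the moment, N m; "grip_width": finger opening in m; "finger_force": force on a finger pad.
Only numpy, scipy, OpenCV 4.12 (cv2) and the standard library are available. Lean on these libraries where they do the work, as an engineer would, in place of code of your own. Each camera call takes 0.05 s, during which the arm holds its last target. There are 200 camera calls.

## Working session

There is one attempt and no reset: what is moved stays moved. The work goes in short steps, Python scripts to look and compute and a shell command to move; the robot and the scene stay as the last step left them, time stands still between calls to the robot, and variables do not carry over. Pictures are saved under pics/ and viewed, at most 10 in all, crops included, and the job is handed in when it is done.

```bash
mkdir -p pics; cat > h.py <<'E'
import numpy as np, cv2
from workcell import telemetry, grab_frame, calibration, bot, outline_of, landmark_of
from scipy.spatial.transform import Rotation as R
def cam(n):
    c=calibration(n); f=200/np.tan(np.radians(c['fovy'])/2)
    return np.array([[f,0,c['cx']],[0,f,c['cy']],[0,0,1]]),np.array(c['dist'],float),np.array(c['pose'])
def ray(n,px,C=None):
    K,d,T=C or cam(n)
    p=cv2.undistortPoints(np.array(px,float).reshape(-1,1,2),K,d).reshape(-1,2)
    v=np.c_[p,np.ones(len(p))]@T[:3,:3].T
    return T[:3,3],v
def onz(n,px,z,C=None):
    o,v=ray(n,px,C); return o+v*((z-o[2])/v[:,2])[:,None]
def proj(n,P,C=None):
    K,d,T=C or cam(n); Ti=np.linalg.inv(T)
    return cv2.projectPoints(np.array(P,float).reshape(-1,3),cv2.Rodrigues(Ti[:3,:3])[0],Ti[:3,3],K,d)[0].reshape(-1,2)
def save(n,im): cv2.imwrite('pics/'+n+'.png',im[:,:,::-1])
def st():
    s=telemetry.observe(); print('t',s['clock'],'pos',np.round(s['position'],4),'rpy',np.round(s['tool_rot'],3),'w',s['grip_width'],'ff',s['finger_force'],'F',np.round(s['force'],1)); return s
E
python3 - <<'E'
from h import *
s=st()
for n in('scene','side'):
    im=grab_frame(n); save(n+'0',im)
    print(n,np.round(cam(n)[2],3).tolist())
    for l in ['large_clip','small_clip','large_clip_jaw_a','large_stand','small_stand','large_stand_edge','small_stand_ledge','saucers','caliper','container','stamp']:
        for d in landmark_of(l,n)[:3]:
            z={'large_stand_edge':.075,'small_stand_ledge':.012,'large_clip_jaw_a':.02}.get(l,0)
            print(l,round(d['score'],2),np.round(d['xy']),np.round(onz(n,[d['xy']],z)[0],3))
E
```

```text
t 0.0 pos [0.1911 0.5947 0.2307] rpy [-3.14   0.     2.831] w 0.08528625339137118 ff 0.0 F [ 0.4  0.3 -0.3]
scene [[-0.865, 0.378, -0.329, 1.064], [0.501, 0.641, -0.581, 0.824], [-0.009, -0.667, -0.745, 1.199], [0.0, 0.0, 0.0, 1.0]]
large_clip 0.66 [299. 252.] [0.722 0.045 0.   ]
large_clip 0.6 [326. 151.] [ 0.37  -0.366  0.   ]
large_clip 0.55 [310. 248.] [0.678 0.048 0.   ]
small_clip 0.53 [350. 222.] [0.494 0.023 0.   ]
small_clip 0.5 [307. 189.] [ 0.549 -0.206  0.   ]
small_clip 0.41 [402. 321.] [0.568 0.433 0.   ]
large_clip_jaw_a 0.83 [298. 252.] [0.729 0.056 0.02 ]
large_clip_jaw_a 0.57 [297. 252.] [0.732 0.053 0.02 ]
small_stand 0.95 [353. 183.] [ 0.372 -0.144  0.   ]
small_stand 0.89 [262. 236.] [ 0.804 -0.085  0.   ]
small_stand 0.8 [294. 196.] [ 0.611 -0.2    0.   ]
large_stand_edge 0.96 [348. 272.] [0.644 0.241 0.075]
large_stand_edge 0.29 [298. 254.] [0.747 0.097 0.075]
small_stand_ledge 0.97 [269. 245.] [ 0.799 -0.028  0.012]
small_stand_ledge 0.97 [294. 125.] [ 0.409 -0.586  0.012]
small_stand_ledge 0.69 [351. 171.] [ 0.351 -0.197  0.012]
saucers 0.98 [433. 268.] [0.36
[... 734 characters left out ...]
97 [354. 249.] [ 0.627 -0.208  0.   ]
small_stand 0.75 [265. 260.] [ 0.381 -0.143 -0.   ]
small_stand 0.68 [386. 201.] [ 0.804 -0.077  0.   ]
large_stand_edge 0.64 [283. 324.] [ 0.351 -0.389  0.075]
large_stand_edge 0.37 [346. 175.] [0.702 0.009 0.075]
small_stand_ledge 0.71 [266. 273.] [ 0.369 -0.195  0.012]
small_stand_ledge 0.7 [381. 193.] [ 0.8   -0.053  0.012]
small_stand_ledge 0.58 [331. 252.] [ 0.558 -0.2    0.012]
saucers 0.71 [220. 158.] [0.373 0.341 0.   ]
caliper 0.72 [267. 129.] [0.579 0.436 0.   ]
container 0.71 [285. 323.] [ 0.365 -0.349 -0.   ]
container 0.69 [347. 176.] [0.74  0.075 0.   ]
stamp 0.73 [369. 326.] [ 0.555 -0.441  0.   ]
stamp 0.7 [349. 176.] [0.746 0.074 0.   ]
```

```bash
python3 - <<'E'
import cv2
a=cv2.imread('pics/scene0.png')[90:360,170:530];b=cv2.imread('pics/side0.png')[90:360,130:490]
cv2.imwrite('pics/sc0c.png',cv2.resize(a,None,fx=2.2,fy=2.2,interpolation=2));cv2.imwrite('pics/si0c.png',cv2.resize(b,None,fx=2.2,fy=2.2,interpolation=2))
E
```

```text
(no output)
```

View pics/sc0c.png

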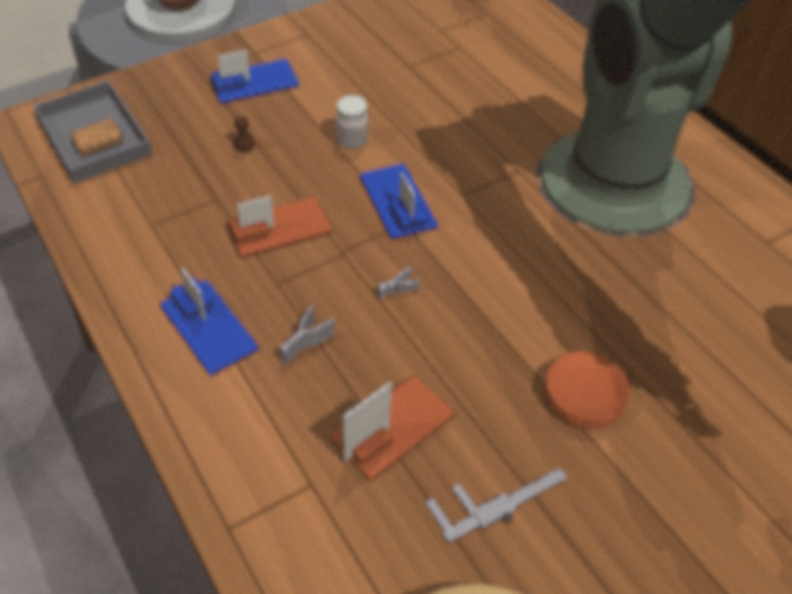

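View pics/si0c.png

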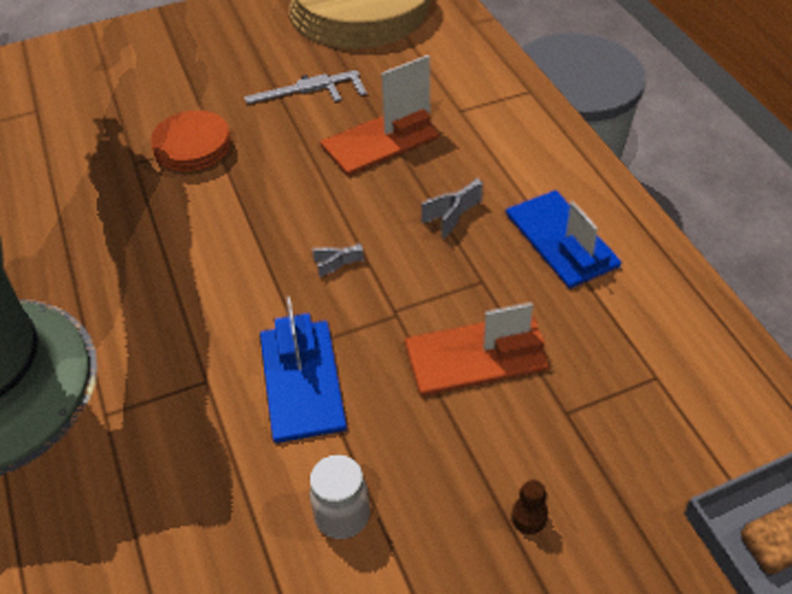

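Both views show two orange stands, the small one near (0.6,-0.2) and the large one near (0.66,0.23). The blue ones are decoys. The small clip is at side crop (340,258) and the large clip at (455,205), both with jaws to the right, away from the robot. The terracotta edges give the yaws.

```bash
python3 - <<'E'
from h import *
a=lambda l:[(x/2.2+130,y/2.2+90) for x,y in l]; b=lambda l:[(x/2.2+170,y/2.2+90) for x,y in l]
print('small stand side',onz('side',a([(407,345),(422,393),(548,365)]),.012).round(3).tolist())
print('small stand scene',onz('scene',b([(320,200),(331,236),(240,254)]),.012).round(3).tolist())
print('large stand side',onz('side',a([(322,145),(350,170),(438,135)]),.012).round(3).tolist())
print('large stand scene',onz('scene',b([(418,379),(454,412),(371,476)]),.012).round(3).tolist())
print('large card edge top side/scene',onz('side',a([(384,68)]),.13).round(3),onz('scene',b([(391,385)]),.13).round(3))
print('sclip side tails, tips z24',onz('side',a([(316,250),(318,268),(363,250)]),.02).round(3).tolist())
print('lclip side tails, tips z40',onz('side',a([(424,210),(447,232),(482,184)]),.03).round(3).tolist())
print('lclip scene tails, tips z40',onz('scene',b([(310,310),(333,322),(284,348)]),.03).round(3).tolist())
E
```

```text
small stand side [[0.525, -0.164, 0.012], [0.513, -0.241, 0.012], [0.676, -0.266, 0.012]]
small stand scene [[0.504, -0.22, 0.012], [0.531, -0.133, 0.012], [0.688, -0.176, 0.012]]
large stand side [[0.556, 0.257, 0.012], [0.576, 0.183, 0.012], [0.733, 0.205, 0.012]]
large stand scene [[0.565, 0.195, 0.012], [0.551, 0.272, 0.012], [0.714, 0.299, 0.012]]
large card edge top side/scene [[0.665 0.254 0.13 ]] [[0.653 0.247 0.13 ]]
sclip side tails, tips z24 [[0.471, 0.036, 0.02], [0.463, 0.002, 0.02], [0.531, 0.009, 0.02]]
lclip side tails, tips z40 [[0.637, 0.039, 0.03], [0.649, -0.015, 0.03], [0.738, 0.055, 0.03]]
lclip scene tails, tips z40 [[0.65, 0.005, 0.03], [0.63, 0.045, 0.03], [0.721, 0.051, 0.03]]
```

```bash
python3 -m inch '[[-0.02,-0.02,0,0,0,0,0],[-0.038,-0.038,0,0,0,0,0],[-0.038,-0.038,0,0,0,0,0],[-0.038,-0.038,0,0,0,0,0],[-0.038,-0.038,0,0,0,0,0]]' 30
python3 -m inch '[[-0.038,-0.038,0,0,0,0,0],[-0.038,-0.038,0,0,0,0,0],[-0.038,-0.038,0,0,0,0,0],[-0.038,-0.038,0,0,0,0,0],[-0.038,-0.038,0,0,0,0,0]]'
python3 -m inch '[[-0.038,-0.038,0,0,0,0,0],[-0.025,-0.025,0,0,0,0,0],[0,0,0,0,0,-0.08,0],[0,0,0,0,0,-0.08,0],[0,0,0,0,0,0,0]]'
python3 - <<'E'
from h import *
s=st(); C=cam('wrist'); im=grab_frame('wrist'); save('w1',im)
print(C[2].round(3).tolist(), np.round(s['qpos'],2))
for l in ['small_clip','large_clip','large_clip_jaw_a']:
    for d in landmark_of(l,'wrist')[:2]: print(l,d['score'],d['xy'],onz('wrist',[d['xy']],0,C).round(4))
E
```

```text
clock: 1.7
position: [0.2961, 0.3901, 0.2314]
tool_rot: [3.141, 0.0, 2.831]
force: [1.2, 0.3, -0.1]
grip_width: 0.0853
finger_force: 0.0
clock: 2.2
position: [0.4103, 0.1677, 0.2317]
tool_rot: [3.141, 0.001, 2.831]
force: [1.3, 1.1, -0.4]
grip_width: 0.0852
finger_force: 0.0
clock: 2.7
position: [0.4488, 0.0935, 0.2314]
tool_rot: [3.141, 0.0, 2.992]
force: [-0.6, -0.9, 0.1]
grip_width: 0.0853
finger_force: 0.0
t 2.7 pos [0.4488 0.0935 0.2314] rpy [3.141 0.    2.992] w 0.08528791993752999 ff 0.0 F [-0.6 -0.9  0.1]
[[0.15, 0.951, 0.271, 0.381], [0.989, -0.143, -0.042, 0.104], [-0.001, 0.274, -0.962, 0.374], [0.0, 0.0, 0.0, 1.0]] [-0.45  0.26  0.14  2.03 -0.05  0.86  1.14]
small_clip 0.67 [259.7, 221.3] [[0.4946 0.0127 0.    ]]
large_clip 0.86 [302.7, 350.0] [[0.6848 0.0331 0.    ]]
```

View pics/w1.png

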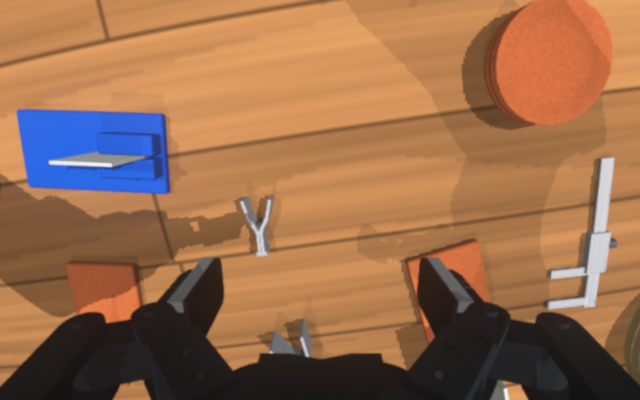

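The view shows the small clip with tails at (240,200) and (271,198), pivot near (258,225) and tip at (262,253). The large clip lies partly behind the gripper.

```bash
python3 - <<'E'
from h import *
C=cam('wrist')
P=onz('wrist',[(240,199),(271,197),(255.5,198),(262,252),(258,225)],.024,C); print(P.round(4).tolist())
d=P[3]-P[2]; y=np.arctan2(d[1],d[0]); print('len',np.linalg.norm(d),'yaw',y)
u=d/np.linalg.norm(d); print('pin from tip',P[3]-.034*u,'from tail',P[2]+.036*u)
print([(l,[(round(e['score'],2),onz('wrist',[e['xy']],0,C).round(3).tolist()) for e in landmark_of(l,'wrist')]) for l in ['large_clip_jaw_a','large_clip']])
E
```

```text
[[0.4583, 0.0026, 0.024], [0.4613, 0.0368, 0.024], [0.4598, 0.0197, 0.024], [0.5239, 0.0139, 0.024], [0.491, 0.0161, 0.024]]
len 0.06434851607672326 yaw -0.09074254077932958
pin from tip [0.49004982 0.01699927 0.024     ] from tail [0.49567806 0.01648714 0.024     ]
[('large_clip_jaw_a', []), ('large_clip', [(0.86, [[0.685, 0.033, 0.0]])])]
```

```bash
python3 -m inch '[[0,0,0,0,0,-0.058,0],[-0.014,-0.037,0.04,0,0,0,0],[-0.013,-0.035,0.04,0,0,0,0],[0,0,0.045,0,0,0,0],[0,0,0.04,0,0,0,0]]' 25
python3 - <<'E'
from h import *
s=st();C=cam('wrist');im=grab_frame('wrist');save('w2',im)
E
```

```text
clock: 3.5
position: [0.4669, 0.026, 0.0726]
tool_rot: [-3.141, 0.001, 3.046]
force: [1.3, 1.1, 0.7]
grip_width: 0.0852
finger_force: 0.0
t 3.5 pos [0.4669 0.026  0.0726] rpy [-3.141e+00  1.000e-03  3.046e+00] w 0.08523220907727866 ff 0.0 F [1.3 1.1 0.7]
```

View pics/w2.png

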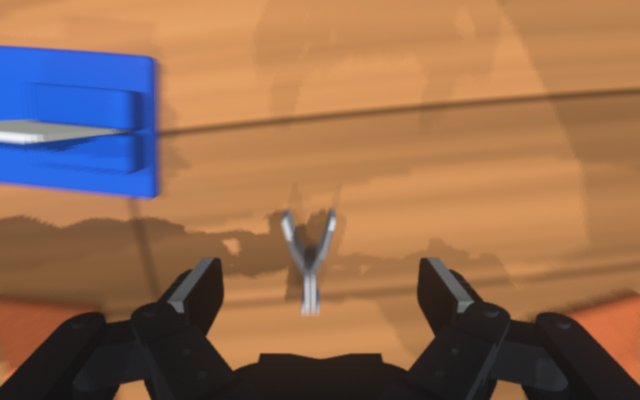

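```bash
python3 -m inch '[[0,0,0,0,0,0,0]]'
python3 - <<'E'
from h import *
s=st();C=cam('wrist');im=grab_frame('wrist');save('w3',im)
print(landmark_of('small_clip','wrist')[:1],[onz('wrist',[e['xy']],0,C).round(4) for e in landmark_of('small_clip','wrist')[:1]])
o=outline_of('small_clip','wrist')
if o:
  m=o[0]['region']; print(o[0]['rect'],o[0]['score']); 
  ys,xs=np.nonzero(m)
  for r in range(ys.min(),ys.max()+1,12): q=xs[ys==r]; print(r,q.min(),q.max(),onz('wrist',[((q.min()+q.max())/2,r)],.024,C).round(4))
print('tcp proj',proj('wrist',[[.469,.019,.024],[.493,.0165,.024],[.527,.0134,.024]],C))
print('blue',onz('wrist',[(157,195)],.012,C))
E
```

```text
clock: 3.65
position: [0.4657, 0.0267, 0.0731]
tool_rot: [-3.14, -0.004, 3.048]
force: [0.6, 0.1, 0.5]
grip_width: 0.0854
finger_force: 0.0
t 3.65 pos [0.4657 0.0267 0.0731] rpy [-3.14  -0.004  3.048] w 0.08535553298028684 ff 0.0 F [0.6 0.1 0.5]
[{'xy': [310.3, 256.1], 'score': 0.97}] [array([[0.4944, 0.0163, 0.    ]])]
[279.8, 212.5, 333.7, 320.3] 0.76
213 330 332 [[0.4565 0.0336 0.024 ]]
225 280 335 [[0.4628 0.0186 0.024 ]]
237 283 332 [[0.4707 0.0178 0.024 ]]
249 286 329 [[0.4787 0.0169 0.024 ]]
261 291 325 [[0.4869 0.0164 0.024 ]]
273 299 317 [[0.4952 0.0155 0.024 ]]
285 303 315 [[0.5039 0.0153 0.024 ]]
297 301 319 [[0.5127 0.015  0.024 ]]
309 300 319 [[0.5217 0.0137 0.024 ]]
tcp proj [[309.19393351 234.33765956]
 [309.16407738 269.72085517]
 [309.80172443 315.80701462]]
blue [[ 0.43777057 -0.07701953  0.012     ]]
```

```bash
python3 -m inch '[[-0.004,-0.008,0.035,0,0,0,0],[0,0,0.025,0,0,0,0],[0,0,0.01,0,0,0,0],[0,0,0,0,0,0,0],[0,0,0,0,0,0,0.4]]' 25
python3 -m inch '[[0,0,0,0,0,0,1],[0,0,0,0,0,0,1],[0,0,0,0,0,0,1],[0,0,0,0,0,0,1],[0,0,0,0,0,0,1]]' 25
```

```text
clock: 4.35
position: [0.4708, 0.0187, 0.0055]
tool_rot: [3.141, 0.001, 3.049]
force: [0.2, -1.0, 1.0]
grip_width: 0.0733
finger_force: 0.0
clock: 4.85
position: [0.4705, 0.0186, 0.0049]
tool_rot: [3.141, 0.001, 3.049]
force: [-2.3, 0.9, 13.5]
grip_width: 0.0169
finger_force: 26.5
```

```bash
python3 -m inch '[[0,0,-0.01,0,0,0,1],[0,0,-0.03,0,0,0,1],[0,0,-0.045,0,0,0,1],[0,0,-0.045,0,0,0,1],[-0.01,-0.02,0,0,0,0,1]]' 25
python3 -m inch '[[-0.022,-0.04,0,0,0,0,1],[-0.022,-0.04,0,0,0,0,1],[-0.012,-0.03,0,0,0,0.05,1],[0,0,0,0,0,0.05,1],[0,0,0,0,0,0,1]]' 25
python3 - <<'E'
from h import *
s=st();C=cam('wrist');im=grab_frame('wrist');save('w4',im)
for l in ('small_stand_ledge','small_stand','small_clip'):
  for e in landmark_of(l,'wrist')[:2]: print(l,round(e['score'],2),e['xy'],onz('wrist',[e['xy']],.012 if 'ledge' in l else 0,C).round(4))
E
```

```text
clock: 5.35
position: [0.4802, -0.0004, 0.1397]
tool_rot: [3.139, 0.007, 3.052]
force: [0.9, -0.6, -1.6]
grip_width: 0.0167
finger_force: 24.7
clock: 5.85
position: [0.5236, -0.1178, 0.1346]
tool_rot: [-3.141, 0.0, 2.946]
force: [-0.5, 0.8, -0.6]
grip_width: 0.0171
finger_force: 24.8
t 5.85 pos [ 0.5236 -0.1178  0.1346] rpy [-3.141  0.     2.946] w 0.0170774941357859 ff 24.759122729301453 F [-0.5  0.8 -0.6]
small_stand_ledge 0.66 [179.7, 28.6] [[ 0.3759 -0.1953  0.012 ]]
small_stand_ledge 0.62 [231.3, 260.9] [[ 0.5647 -0.2064  0.012 ]]
small_stand 0.71 [255.2, 28.2] [[ 0.3846 -0.1418  0.    ]]
small_stand 0.57 [242.1, 307.0] [[ 0.6188 -0.2141  0.    ]]
small_clip 0.92 [319.4, 306.5] [[ 0.6323 -0.1407  0.    ]]
```

View pics/w4.png

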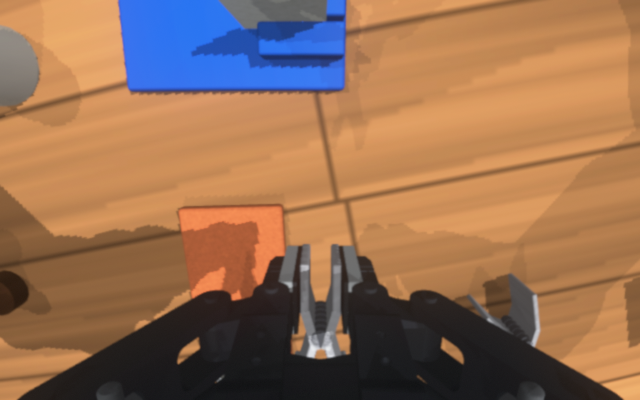

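The small clip is held open between the fingers. The orange ledge's near corners are at (178,207) and (284,205).

```bash
python3 - <<'E'
from h import *
C=cam('wrist')
P=onz('wrist',[(178,207),(284,205),(190,298)],.012,C); print(P.round(4).tolist())
d=P[1]-P[0]; print(np.linalg.norm(d)); y=np.arctan2(d[1],d[0])-np.pi/2; d2=P[2]-P[0]; print('yaw',y,np.arctan2(d2[1],d2[0]))
y=(y+np.arctan2(d2[1],d2[0]))/2
u=np.array([np.cos(y),np.sin(y)]); c=(P[0]+P[1])[:2]/2+.0475*u; t=c-.0235*u; print('ledge',c,'tcp',t)
s=st(); a=y+np.pi; e=t-s['position'][:2]; print('turn rz',-(a-s['tool_rot'][2]),'shift x,y',e@[np.cos(a),np.sin(a)],e@[np.sin(a),-np.cos(a)])
E
```

```text
[[0.5088, -0.236, 0.012], [0.524, -0.1474, 0.012], [0.5944, -0.2523, 0.012]]
0.0898968733778604
yaw -0.17082163572750475 -0.18754409665699112
ledge [ 0.5631364  -0.20019206] tcp [ 0.54001264 -0.19600376]
t 6.05 pos [ 0.5238 -0.1162  0.1345] rpy [3.141 0.    2.951] w 0.01710600238342291 ff 24.7590234875679 F [-0.3 -0.8 -0.1]
turn rz -0.011235036939433396 shift x,y -0.030218925666246614 -0.07563797755320147
```

```bash
python3 -m inch '[[-0.015,-0.038,0,0,0,-0.011,1],[-0.015,-0.038,0,0,0,0,1],[0,0,0.04,0,0,0,1],[0,0,0.04,0,0,0,1],[0,0,0.025,0,0,0,1]]' 25
python3 -m inch '[[0,0,0.009,0,0,0,1],[0,0,0,0,0,0,1],[0,0,0,0,0,0,1]]' 25
```

```text
clock: 6.55
position: [0.5382, -0.1964, 0.027]
tool_rot: [3.141, -0.002, 2.961]
force: [0.8, 0.1, 0.2]
grip_width: 0.0168
finger_force: 24.8
clock: 6.85
position: [0.5398, -0.1973, 0.0214]
tool_rot: [-3.141, 0.001, 2.96]
force: [0.5, -0.4, -0.1]
grip_width: 0.0165
finger_force: 24.8
```

```bash
python3 -m inch '[[0,0,0.002,0,0,0,1],[0,0,0.001,0,0,0,1],[0,0,0,0,0,0,1]]' 20
python3 -m inch '[[0,0,0.001,0,0,0,1],[0,0,0.0005,0,0,0,1],[0,0,0,0,0,0,1]]' 20
```

```text
clock: 7.15
position: [0.5394, -0.1973, 0.0177]
tool_rot: [-3.142, 0.001, 2.96]
force: [-0.4, -0.3, -0.7]
grip_width: 0.0166
finger_force: 24.8
clock: 7.45
position: [0.5394, -0.1974, 0.0169]
tool_rot: [3.141, 0.001, 2.96]
force: [-5.6, 3.1, 23.0]
grip_width: 0.0166
finger_force: 27.3
```

```bash
python3 -m inch '[[0,0,-0.0005,0,0,0,1],[0,0,0,0,0,0,0.75],[0,0,0,0,0,0,0.65],[0,0,0,0,0,0,0.5],[0,0,0,0,0,0,0.3]]' 20
python3 -m inch '[[0,0,0,0,0,0,0],[0,0,0,0,0,0,0],[0,0,0,0,0,0,0],[0,0,-0.02,0,0,0,0],[0,0,-0.04,0,0,0,0]]' 
python3 -m inch '[[0,0,-0.04,0,0,0,0],[0,0,-0.04,0,0,0,0],[0,0,-0.02,0,0,0,0],[0,0,0,0,0,0,0]]'
python3 - <<'E'
from h import *
s=st();C=cam('wrist');im=grab_frame('wrist');save('w5',im)
for e in landmark_of('small_clip','wrist')[:2]: print(round(e['score'],2),e['xy'],onz('wrist',[e['xy']],.012,C).round(4))
E
```

```text
clock: 7.95
position: [0.5391, -0.1973, 0.0161]
tool_rot: [-3.142, -0.0, 2.96]
force: [-0.2, -0.2, -0.4]
grip_width: 0.0557
finger_force: 0.0
clock: 8.45
position: [0.5376, -0.1968, 0.0747]
tool_rot: [3.141, -0.005, 2.96]
force: [-0.1, -0.7, 0.2]
grip_width: 0.0849
finger_force: 0.0
clock: 8.85
position: [0.5404, -0.1977, 0.1792]
tool_rot: [-3.141, 0.005, 2.96]
force: [0.2, -0.2, -0.2]
grip_width: 0.0854
finger_force: 0.0
t 8.85 pos [ 0.5404 -0.1977  0.1792] rpy [-3.141  0.005  2.96 ] w 0.08540815877857338 ff 0.0 F [ 0.2 -0.2 -0.2]
0.83 [324.0, 206.4] [[ 0.5617 -0.1985  0.012 ]]
```

View pics/w5.png

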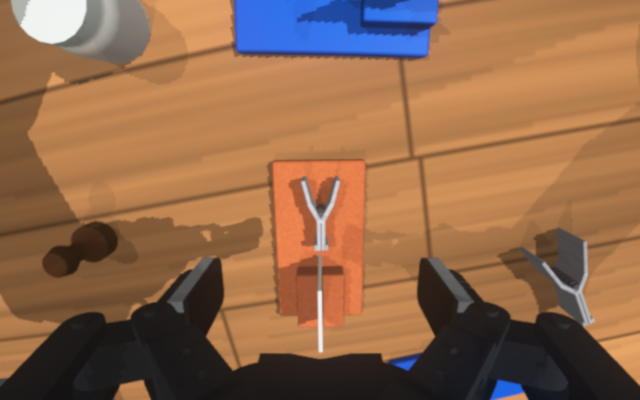

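The small clip lies flat on the ledge with its pivot at (324,206). The large clip shows its tails at (524,250) and (572,232) and its tip at (590,321).

```bash
python3 - <<'E'
from h import *
C=cam('wrist'); s=st()
P=onz('wrist',[(523,250),(573,234),(590,320),(571,284)],.04,C); print(P.round(4).tolist())
print('outside',np.linalg.norm(P[0]-P[1])); m=(P[0]+P[1])/2; d=P[2]-m; print('len',np.linalg.norm(d)); y=np.arctan2(d[1],d[0]); u=d/np.linalg.norm(d)
print('yaw',y,'pin',P[2]-.05*u,m+.05*u)
print([ (e['score'],onz('wrist',[e['xy']],0,C).round(4).tolist()) for e in landmark_of('large_clip','wrist')])
E
```

```text
t 8.95 pos [ 0.5391 -0.1972  0.1762] rpy [3.142 0.    2.96 ] w 0.0852927528638826 ff 0.0 F [-0.9 -0.2 -0.2]
[[0.6261, -0.0211, 0.04], [0.6191, 0.0272, 0.04], [0.7197, 0.0509, 0.04], [0.6724, 0.0276, 0.04]]
outside 0.04882805530376949
len 0.10828634606640367
yaw 0.45780044658346075 pin [0.67489272 0.02877688 0.04      ] [0.66745965 0.02511451 0.04      ]
[(0.95, [[0.6786, 0.0357, 0.0]])]
```

```bash
python3 -m inch '[[-0.007,0.023,0,0,0,0,0],[-0.014,0.046,0,0,0,0,0],[-0.014,0.046,0,0,0,0,0],[-0.014,0.046,0,0,0,0,0],[-0.014,0.046,0,0,0,0,0]]' 
python3 -m inch '[[-0.005,0.023,0,0,0,-0.124,0],[0,0,0,0,0,-0.124,0],[0,0,0,0,0,-0.124,0],[0,0,0,0,0,-0.124,0],[0,0,0,0,0,-0.124,0]]' 
python3 -m inch '[[0,0,0.03,0,0,0,0],[0,0,0,0,0,0,0],[0,0,0,0,0,0,0]]' 
python3 - <<'E'
from h import *
s=st();C=cam('wrist');im=grab_frame('wrist');save('w6',im); print(np.round(s['qpos'],2))
for l in ('large_clip','large_clip_jaw_a'):
  for e in landmark_of(l,'wrist')[:2]: print(l,round(e['score'],2),e['xy'],onz('wrist',[e['xy']],.02 if 'jaw' in l else 0,C).round(4))
E
```

```text
clock: 9.5
position: [0.6386, -0.0033, 0.1747]
tool_rot: [-3.141, -0.002, 2.96]
force: [1.1, 0.5, -0.8]
grip_width: 0.0858
finger_force: 0.0
clock: 10.0
position: [0.647, 0.0167, 0.1745]
tool_rot: [3.141, -0.002, -2.698]
force: [1.0, 0.0, -0.4]
grip_width: 0.0858
finger_force: 0.0
clock: 10.3
position: [0.647, 0.0165, 0.1453]
tool_rot: [3.141, -0.002, -2.704]
force: [0.3, 0.0, 0.4]
grip_width: 0.0854
finger_force: 0.0
t 10.3 pos [0.647  0.0165 0.1453] rpy [ 3.141e+00 -2.000e-03 -2.704e+00] w 0.08538826930136338 ff 0.0 F [0.3 0.  0.4]
[-0.12  0.65  0.01  1.61 -0.01  0.88  1.9 ]
large_clip 0.68 [321.8, 235.6] [[0.6841 0.0348 0.    ]]
large_clip_jaw_a 0.93 [317.6, 293.8] [[0.7303 0.0522 0.02  ]]
large_clip_jaw_a 0.71 [320.6, 297.2] [[0.7324 0.0561 0.02  ]]
```

View pics/w6.png

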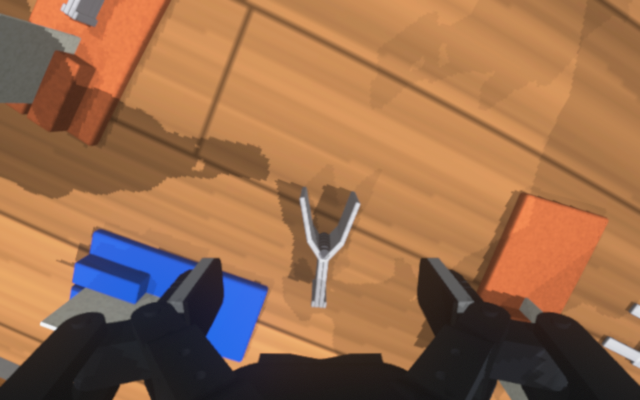

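The large clip has tails at (302,190) and (358,196) and its tip at (319,304). The large stand's ledge corners are at (521,193) and (607,217), and the blue stand's corner is at (268,287).

```bash
python3 - <<'E'
from h import *
C=cam('wrist'); s=st()
P=onz('wrist',[(302,190),(358,196),(319,304),(323,250)],.04,C); print(P.round(4).tolist())
print('outside',np.linalg.norm(P[0]-P[1])); m=(P[0]+P[1])/2; d=P[2]-m; print('len',np.linalg.norm(d)); y=np.arctan2(d[1],d[0]); u=(d/np.linalg.norm(d))[:2]
pin=P[2][:2]-.05*u
print('yaw',y,'pin',pin,m+.05*np.r_[u,0])
t=pin-.031*u; a=y+np.pi; e=t-s['position'][:2]
print('tcp',t,'rz',-((a-s['tool_rot'][2]+np.pi)%(2*np.pi)-np.pi),'shift',e@[np.cos(a),np.sin(a)],e@[np.sin(a),-np.cos(a)])
B=onz('wrist',[(268,287),(95,232),(243,360)],.012,C)[:,:2]-t; print('blue in clip frame',np.c_[B@u,B@[-u[1],u[0]]].round(3).tolist())
o=outline_of('large_clip','wrist')
if o:
  ys,xs=np.nonzero(o[0]['region']); print(o[0]['rect'])
  for r in range(ys.min(),ys.max()+1,14): q=xs[ys==r]; print(r,q.min(),q.max())
L=onz('wrist',[(521,193),(607,217)],.012,C); print('ledge',L.round(4).tolist(),np.linalg.norm(L[1]-L[0]))
d=L[1]-L[0]; ly=np.arctan2(d[1],d[0])-np.pi/2; print('yaw',ly,'edge',(L[0]+L[1])[:2]/2+.095*np.array([np.cos(ly),np.sin(ly)]))
E
```

```text
t 10.45 pos [0.648  0.0166 0.147 ] rpy [-3.141e+00  1.000e-03 -2.704e+00] w 0.08503358202030757 ff 0.0 F [ 1.3  0.  -0.1]
[[0.6446, -0.0013, 0.04], [0.6305, 0.0402, 0.04], [0.7304, 0.0533, 0.04], [0.6832, 0.0349, 0.04]]
outside 0.043803867489106856
len 0.09880111611382841
yaw 0.3495043180724109 pin [0.68338042 0.03615383] [0.68450682 0.03656437 0.04      ]
tcp [0.6542546  0.02553843] rz 0.08832744155477634 shift -0.008946935671740423 0.006230114169931177
blue in clip frame [[0.085, -0.048], [0.045, -0.211], [0.172, -0.071]]
[299.4, 187.9, 358.5, 306.5]
187 304 305
201 301 359
215 304 355
229 306 350
243 310 344
257 317 330
271 316 327
285 313 326
299 312 326
ledge [[0.5717, 0.1754, 0.012], [0.5549, 0.2643, 0.012]] 0.09044871164166429
yaw 0.18724819434265538 edge [0.65663056 0.23752771]
```

```bash
python3 -m inch '[[0,0,0,0,0,0.088,0],[-0.009,0.006,0.04,0,0,0,0],[0,0,0.045,0,0,0,0],[0,0,0.035,0,0,0,0],[0,0,0.02,0,0,0,0]]' 28
python3 -m inch '[[0,0,0,0,0,0,0],[0,0,0,0,0,0,0.4],[0,0,0,0,0,0,0.6],[0,0,0,0,0,0,1],[0,0,0,0,0,0,1]]' 28
python3 -m inch '[[0,0,0,0,0,0,1],[0,0,0,0,0,0,1],[0,0,0,0,0,0,1]]' 28
```

```text
clock: 11.0
position: [0.653, 0.0255, 0.0039]
tool_rot: [3.141, -0.002, -2.791]
force: [-0.4, 0.5, 0.1]
grip_width: 0.0852
finger_force: 0.0
clock: 11.5
position: [0.655, 0.0254, 0.008]
tool_rot: [-3.141, 0.002, -2.792]
force: [-1.7, -0.9, 11.3]
grip_width: 0.0281
finger_force: 9.1
clock: 11.8
position: [0.6551, 0.0256, 0.0082]
tool_rot: [-3.141, 0.003, -2.791]
force: [-2.6, 1.0, 12.4]
grip_width: 0.0235
finger_force: 27.5
```

```bash
python3 -m inch '[[0,0,-0.01,0,0,0,1],[0,0,-0.025,0,0,0,1],[0,0,-0.03,0,0,0,1],[0,0,-0.03,0,0,0,1],[0,0,0,0,0,0,1]]' 28
python3 -m inch '[[0,0,0,0,0,0,1],[0,0,0,0,0,0,1],[0.02,0,0,0,0,0.082,1],[0.03,0.01,0,0,0,0.081,1],[0.013,0.04,0,0,0,0,1]]' 28
python3 -m inch '[[0.01,0.04,0,0,0,0,1],[0,0.04,0,0,0,0,1],[0,0.04,0,0,0,0,1],[0,0.035,0,0,0,0,1],[0,0,0,0,0,0,1]]' 28
python3 -m inch '[[0,0,0,0,0,0,1]]'
python3 - <<'E'
from h import *
s=st();C=cam('wrist');im=grab_frame('wrist');save('w7',im);grab_frame('scene');grab_frame('side')
for n in ('wrist','scene','side'):
 for l in ('large_stand_edge','large_clip_jaw_a','large_clip'):
  for e in landmark_of(l,n)[:2]: print(n,l,round(e['score'],2),e['xy'],onz(n,[e['xy']],.075 if 'edge' in l else .113 if 'jaw' in l else .093).round(4))
E
```

```text
clock: 12.3
position: [0.6563, 0.0253, 0.1063]
tool_rot: [-3.14, 0.006, -2.792]
force: [-0.7, -0.3, -0.5]
grip_width: 0.023
finger_force: 27.8
clock: 12.8
position: [0.5813, 0.0522, 0.1003]
tool_rot: [-3.139, -0.003, -2.964]
force: [2.1, 1.4, -1.1]
grip_width: 0.0231
finger_force: 27.8
clock: 13.3
position: [0.5427, 0.2129, 0.1002]
tool_rot: [3.14, -0.002, -2.948]
force: [-0.4, -0.3, -1.2]
grip_width: 0.0232
finger_force: 27.9
clock: 13.4
position: [0.5441, 0.2079, 0.1004]
tool_rot: [-3.141, -0.001, -2.953]
force: [-0.3, -0.9, -0.4]
grip_width: 0.023
finger_force: 27.9
t 13.4 pos [0.5441 0.2079 0.1004] rpy [-3.141e+00 -1.000e-03 -2.953e+00] w 0.02298099842293006 ff 27.896898686885834 F [-0.3 -0.9 -0.4]
wrist large_clip 0.62 [319.8, 317.2] [[0.5796 0.2123 0.093 ]]
scene large_stand_edge 0.82 [346.7, 273.9] [[0.6519 0.2437 0.075 ]]
scene large_clip_jaw_a 0.56 [349.7, 256.9] [[0.6245 0.2155 0.113 ]]
scene large_clip_jaw_a 0.44 [352.1, 262.0] [[0.6283 0.2353 0.113 ]]
scene large_clip 0.58 [365.4, 254.2] [[0.5674 0.221  0.093 ]]
side large_stand_edge 0.58 [302.7, 134.5] [[0.6564 0.2548 0.075 ]]
side large_clip_jaw_a 0.76 [298.7, 134.2] [[0.628  0.2146 0.113 ]]
side large_clip_jaw_a 0.48 [294.0, 134.1] [[0.6141 0.2214 0.113 ]]
side large_clip 0.63 [284.7, 142.0] [[0.5792 0.2191 0.093 ]]
```

View pics/w7.png

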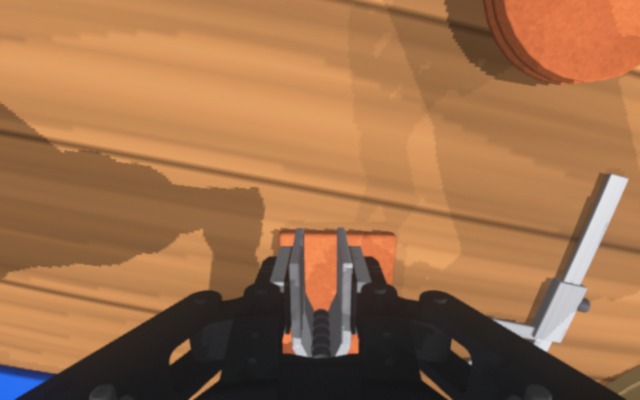

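The large clip is held wide open in line with the stand. The ledge's near corners are at (280,232) and (396,233). I'll triangulate the edge and cross-check it against the ledge.

```bash
python3 - <<'E'
from h import *
def tri(a,b):
    o1,v1=ray('scene',[a]);o2,v2=ray('side',[b]);v1=v1[0]/np.linalg.norm(v1);v2=v2[0]/np.linalg.norm(v2)
    t=np.linalg.lstsq(np.c_[v1,-v2],o2-o1,rcond=None)[0]; p,q=o1+t[0]*v1,o2+t[1]*v2; return ((p+q)/2).round(4),np.linalg.norm(p-q).round(4)
print('edge nets',tri((346.7,273.9),(302.7,134.5)))
print('edge top viewed',tri((391/2.2+170,385/2.2+90),(384/2.2+130,68/2.2+90)))
C=cam('wrist'); L=onz('wrist',[(280,232),(396,233)],.012,C); d=L[1]-L[0]; y=np.arctan2(d[1],d[0])-np.pi/2; print(L.round(4),np.linalg.norm(d),y)
print('edge',(L[0]+L[1])[:2]/2+.095*np.array([np.cos(y),np.sin(y)]))
for n in('scene','side'):
  c=(306,236,396,311) if n=='scene' else (262,92,352,167)
  im=grab_frame(n); save(n+'8',im); cr=im[c[1]:c[3],c[0]:c[2]]; globals()[n]=cv2.resize(cr,None,fx=4.4,fy=4.4,interpolation=cv2.INTER_CUBIC)
save('pair8',np.hstack([scene,side]))
E
```

```text
edge nets (array([0.6539, 0.247 , 0.0812]), np.float64(0.0006))
edge top viewed (array([0.6587, 0.2485, 0.1357]), np.float64(0.0084))
[[0.5677 0.1805 0.012 ]
 [0.5523 0.266  0.012 ]] 0.08682167111667345 0.17780173717086
edge [0.65351204 0.24002916]
```

View pics/pair8.png

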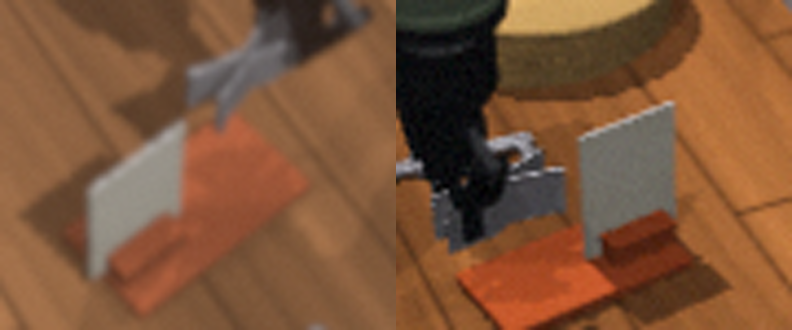

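The pair shows the open jaws level and facing the card edge. The card edge top is at scene (347.8,263.7) and side (304.0,123.1), and the edge foot in the side view is at (305.6,150.2).

```bash
python3 - <<'E'
from h import *
def tri(a,b):
    o1,v1=ray('scene',[a]);o2,v2=ray('side',[b]);v1=v1[0]/np.linalg.norm(v1);v2=v2[0]/np.linalg.norm(v2)
    t=np.linalg.lstsq(np.c_[v1,-v2],o2-o1,rcond=None)[0]; p,q=o1+t[0]*v1,o2+t[1]*v2; return ((p+q)/2).round(4),np.linalg.norm(p-q).round(4)
S=lambda x,y:(306+x/4.4,236+y/4.4); D=lambda x,y:(262+(x-396)/4.4,92+y/4.4)
print('top',tri(S(184,122),D(581,137)),onz('scene',[S(184,122)],.13).round(4),onz('side',[D(581,137)],.13).round(4))
print('foot side',onz('side',[D(588,256)],.012).round(4))
print('ledge side L corner, front',onz('side',[D(459,279),D(490,327)],.012).round(4).tolist(),'scene ledge',onz('scene',[S(308,185),S(236,118)],.012).round(4).tolist())
s=st(); p=s['position']; u=np.array([np.cos(s['tool_rot'][2]+np.pi),np.sin(s['tool_rot'][2]+np.pi)]); n=np.array([-u[1],u[0]]); pin=p[:2]+.031*u
# predicted open jaw tips (top corners) z: underside .092
for k in(-1,1):
  for z in(.092,.132):
    q=np.r_[pin+.0485*u+k*.0135*n,z]; print('tip',k,z,q.round(4),'scene',((proj('scene',q)[0]-[306,236])*4.4).round(),'side',((proj('side',q)[0]-[262,92])*4.4+[396,0]).round())
# predicted edge for two hypotheses
for e in((.6535,.240),(.654,.247)):
  for z in(.012,.13): q=np.r_[e,z]; print(e,z,'scene',((proj('scene',q)[0]-[306,236])*4.4).round(),'side',((proj('side',q)[0]-[262,92])*4.4+[396,0]).round())
E
```

```text
top (array([0.6544, 0.2427, 0.1317]), np.float64(0.0083)) [[0.6498 0.2432 0.13  ]] [[0.6587 0.2425 0.13  ]]
foot side [[0.6606 0.2445 0.012 ]]
ledge side L corner, front [[0.5569, 0.2598, 0.012], [0.5599, 0.1957, 0.012]] scene ledge [[0.5542, 0.2734, 0.012], [0.5676, 0.1963, 0.012]]
t 14.1 pos [0.5448 0.2074 0.1012] rpy [-3.142  0.    -2.954] w 0.023251965527954905 ff 27.893139123916626 F [-0.  -0.1 -0.7]
tip -1 0.092 [0.6254 0.2089 0.092 ] scene [185. 103.] side [558. 213.]
tip -1 0.132 [0.6254 0.2089 0.132 ] scene [187.  71.] side [556. 170.]
tip 1 0.092 [0.6204 0.2355 0.092 ] scene [211. 126.] side [540. 195.]
tip 1 0.132 [0.6204 0.2355 0.132 ] scene [214.  94.] side [537. 152.]
(0.6535, 0.24) 0.012 scene [172. 210.] side [582. 262.]
(0.6535, 0.24) 0.13 scene [177. 121.] side [576. 140.]
(0.654, 0.247) 0.012 scene [176. 218.] side [579. 256.]
(0.654, 0.247) 0.13 scene [182. 129.] side [573. 135.]
```

```bash
python3 -m inch '[[0,0.013,0.01,0,0,0,1],[0,0,0.028,0,0,0.005,1],[0,0,0,0,0,0,1],[0,0,0,0,0,0,1]]' 28
python3 -m inch '[[-0.015,0,0,0,0,0,1],[-0.015,0,0,0,0,0,1],[0,0,0,0,0,0,1],[0,0,0,0,0,0,1]]' 28
python3 - <<'E'
from h import *
s=st();C=cam('wrist')
for n in('scene','side'): 
  im=grab_frame(n)
  print(n,[(e['score'],e['xy']) for e in landmark_of('large_stand_edge',n)[:1]])
im=grab_frame('wrist');save('w9',im)
a=s['tool_rot'][2]+np.pi; u=np.array([np.cos(a),np.sin(a)]); e=np.array([.654,.241])-s['position'][:2]; print('edge rel along,lateral',e@u,e@[-u[1],u[0]])
E
```

```text
clock: 14.5
position: [0.5419, 0.2205, 0.0629]
tool_rot: [-3.141, -0.001, -2.959]
force: [0.4, 1.0, -1.3]
grip_width: 0.0229
finger_force: 27.9
clock: 14.9
position: [0.5719, 0.2257, 0.0639]
tool_rot: [3.141, 0.001, -2.96]
force: [-0.3, -0.5, -0.6]
grip_width: 0.023
finger_force: 27.9
t 14.9 pos [0.5719 0.2257 0.0639] rpy [ 3.141e+00  1.000e-03 -2.960e+00] w 0.02295201594127238 ff 27.880555987358093 F [-0.3 -0.5 -0.6]
scene [(0.79, [348.0, 274.0])]
side [(0.62, [303.5, 135.0])]
edge rel along,lateral 0.08350442882410337 0.00013958209221659294
```

```bash
python3 -m inch '[[-0.006,0,0,0,0,0,1],[-0.006,0,0,0,0,0,1],[-0.005,0,0,0,0,0,1],[0,0,0,0,0,0,1],[0,0,0,0,0,0,1]]' 28
python3 - <<'E'
from h import *
s=st()
for n in('scene','side'):
  c=(316,246,376,296) if n=='scene' else (272,102,332,152)
  im=grab_frame(n); save(n+'9',im); cr=im[c[1]:c[3],c[0]:c[2]]; globals()[n]=cv2.resize(cr,None,fx=6.6,fy=6.6,interpolation=cv2.INTER_CUBIC)
save('pair9',np.hstack([scene,side]))
E
```

```text
clock: 15.65
position: [0.5885, 0.2286, 0.063]
tool_rot: [-3.141, -0.0, -2.96]
force: [-0.2, -0.9, -0.5]
grip_width: 0.023
finger_force: 27.9
t 15.65 pos [0.5885 0.2286 0.063 ] rpy [-3.141 -0.    -2.96 ] w 0.022971825005458767 ff 27.884146571159363 F [-0.2 -0.9 -0.5]
```

View pics/pair9.png

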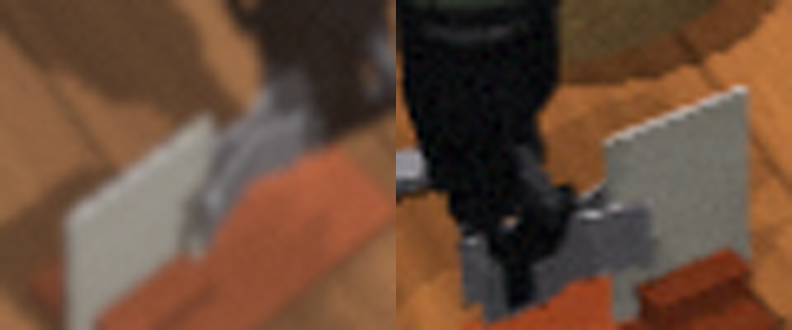

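```bash
python3 - <<'E'
from h import *
s=st(); p=s['position']; a=s['tool_rot'][2]+np.pi; u=np.array([np.cos(a),np.sin(a)]); n=np.array([-u[1],u[0]]); pin=p[:2]+.031*u
f=lambda c,q:((proj(c,q)[0]-([316,246] if c=='scene' else [272,102]))*6.6+([0,0] if c=='scene' else [396,0])).round()
for k in(-1,1):
  for z in(.055,.095): q=np.r_[pin+.0485*u+k*.0135*n,z]; print('tip',k,z,f('scene',q),f('side',q))
for z in(.012,.075,.13): q=np.r_[.654,.241,z]; print('edge',z,f('scene',q),f('side',q))
E
```

```text
t 15.75 pos [0.5884 0.2287 0.0631] rpy [-3.142 -0.    -2.959] w 0.023056709830653964 ff 27.884267270565033 F [ 0.2 -1.  -1.6]
tip -1 0.055 [156. 201.] [640. 266.]
tip -1 0.095 [158. 155.] [638. 204.]
tip 1 0.055 [194. 238.] [613. 240.]
tip 1 0.095 [196. 192.] [610. 178.]
edge 0.012 [192. 251.] [609. 325.]
edge 0.075 [196. 182.] [604. 231.]
edge 0.13 [200. 117.] [600. 143.]
```

```bash
python3 -c "
from h import *
print(bot.job_done()); st()"
```

```text
the job is handed in; nothing more can be done
None
the job is handed in; nothing more can be done
```

I handed the job in at about 16 s. The small clip lies released about 2 mm from the middle of its ledge. The large clip is held open and level around the large card's robot-side edge, which sits an estimated 14–18 mm inside the jaws, with no contact force showing; the hand-in call gave no verdict back.

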